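# Lock the neck rest's hinge pin with its R-clip

## Robot

A 6-joint arm with a two-finger parallel gripper is mounted at the origin on the work surface. World frame = base frame: x ahead of the robot, y to its left, z up, the work surface at z = 0. Lengths are in m, angles in degrees, forces in N, time in s.
With the tool pointing down it reaches from about 0.375 to 0.9 m from the base axis. Payload 3.1 kg.
Tool frame: the origin (TCP) lies at the very end of the fingers, on their centre line; the grasp point (between the pads) lies 19 mm behind it; z points along the fingers, y is the direction in which the jaws open and shut (so a half turn about z gives the same grasp; the last joint's range is limited). The gripper opens to 87 mm and grips with 3 to 60 N. Pads are 19 mm wide; open, the fingers measure 117 mm over their backs; the gripper's body (75 mm by 190 mm) begins 51 mm behind the grasp point.
Start: joints at [-10.227, 30.224, 82.088, -0, 67.689, -10.227], TCP at [0.625, 0, 0.223] pointing down, gripper open.
Joint ranges: [-176.69, 176.69], [-43.24, 126.21], [12.49, 139.97], [-82, 262], [0, 151.66], [-163.58, 163.58]. Speed limits (degrees/s): [159.86, 159.86, 180, 180, 180, 180].

## Interface

Orientations are given as a 3x3 rotation matrix whose columns are the frame's x, y, z axes.
In Python, from rig import read_state, capture, hand_in gives the robot as it stands. The module is installed in compiled form; this text tells all that it offers.
- The arm moves only by the tool move_arm, never from a script. Its arguments are lists of equal length, an entry for each row: "linear": the shift along the tool's x, y, z in cm, a list of three; "angular": the turn, a rotation vector about the tool's x, y, z in rad, a list of three; "fingers": the gripper command: -1 is fully open, 1 is shut, values between are in proportion. In form: {"linear": [[tx, ty, tz], ...], "angular": [[wx, wy, wz], ...], "fingers": [fingers, ...]}. A call has 1 to 12 rows; each row is the pose to reach, as a shift and turn from the pose measured when the call began, along the tool's axes at that moment; what a row does not reach only later rows make up. A row lasts 1/12 s, in which the tool goes at most 41.7 mm and 7.16 degrees, less where a joint would pass 70% of its speed; a pose out of reach is approached as far as the arm can. A call with a gripper value outside its range is refused whole. The fingers move at their own pace and stop on an object; the grip force is fixed at half the most. Time passes only in rows, so rows that repeat a pose let the fingers close. It gives the time, the measured TCP pose, the force and the opening at its end, in the units of the state.
- read_state(): the state, without advancing time (a new reading comes with each control period).
- capture(name): name is "scene" or "side" or "wrist"; returns a dict with "color" (400x640x3 uint8, red, green, blue), "fx", "fy", "cx", "cy" (pixels), "k1" (the pictures are not rectified: a ray, as slopes to the right and down, at radius r is drawn at 1 + k1 r^2 times it, then the intrinsics apply), "view" (4x4, takes a point from world to camera coordinates); the wrist camera has in their place "hand_eye" (4x4, takes a point from camera to tool coordinates, whose origin is the TCP and whose axes are the flange's). Camera axes: x right, y down, z forward; pixel columns grow to the right and rows downward; lengths in m; the calibration is good to about 2 mm. A picture is of the moment at which its call begins: read the wrist's pose just before it. There is no depth.
- hand_in(): hands the job in, once; it reports no verdict.
The state is a dict: "time_s": time; "joint_positions": joint angles; "qvel": joint speeds; "tau": joint torques, N m; "position": TCP position; "tcp_rot": TCP orientation; "force": force on the tool from outside, world axes, zero at the start; "moment": the same for the moment, N m; "opening": opening from 0.0 (shut) to 1.0 (fully open).
Only numpy, scipy, OpenCV 4.12 (cv2) and the standard library are available. Lean on these libraries where they do the work, as an engineer would, in place of code of your own. Each camera call takes 0.05 s, during which the arm holds its last target. There are 200 camera calls.

## Task

Push the steel hinge pin of the tilting guitar-neck rest gently home, until its head meets the green fork. Then take the red-gripped R-clip from its wooden stand and press its straight leg down through the cross-hole in the pin's free end, with its bent leg snapping over the shaft, until the grip sits fully home on the pin. Search for the hole and press gently by feel, leave the clip upright, let go of it, and do not disturb the other things on the bench.

Things in the scene. Friction and masses are not known exactly. Their poses are not given: they have to be found in the camera images.
- rest: Neck rest fixed to the bench: green base plate 110 x 100 x 12 mm, fork of two green lugs (50 mm in x, 12 mm thick, outer faces at y = +-28 mm, round tops 110 mm high), between them a brown wooden arm running 210 mm to +x with a cork pad (top 116 mm high). Origin: centre of the underside, on the bench; z up, y along the pin. The pin's axis is 85 mm above the bench at x = 0.
- pin (a joint): How far the hinge pin is still drawn out of the fork (to the rest's -y), m: 0 = home, head against the lug, a rigid stop; starts 0.025 to 0.045. Sliding takes about 4 N. The pin also rolls about its axis, up to 0.75 rad either way, against 0.05 N m of friction; this roll is not measured and starts anywhere within 0.65 rad of upright.
- pin_head (a point): Centre of the outer flat face of the pin's head, a steel disc 33 mm in diameter and 12 mm thick at the pin's -y end, on the pin's axis 85 mm above the bench. Push this face towards the rest's +y. Moves with the pin; axes as the rest's.
- hole (a point): Centre of the cross-hole, on the pin's axis 108 mm to +y of the head's outer face (40 mm outside the +y lug when home). The hole, 7.6 mm (rest's x) by 9 mm (along the pin), edges rounded, runs right through the 22 mm shaft: vertical at roll 0; else its mouth lies up to 7 mm to either side (rest's x) of the shaft's top and the hole leans likewise. The point's axes stay the rest's whatever the roll.
- pin_end (a point): Centre of the pin's free end face, 24.5 mm beyond the hole, on the axis of the 22 mm steel shaft. A leg tip that has found the hole's mouth and is a few mm in can turn the pin upright by moving sideways to above the axis. Pressing on the pin with more than 25 N would mar it.
- clip: R-clip of 6 mm steel wire with a red moulded grip, about 60 g, upright in its stand. Origin: on the straight leg's axis at the underside of the grip; z up along the leg. The grip is a block from x = -8 to +26 mm, 14 mm thick in y, z = 0 to 44 mm, with a wire loop on top up to 61 mm. Its x-z plane, which holds both legs, must be square to the pin; the bent leg may be on either side of the shaft.
- clip_grip (a point): Where to hold the clip, across its 14 mm thickness (y): the middle of the grip's length (x = 9 mm) and 26 mm above its underside, so that fingertips stay clear above the shaft when it is home. Axes as the clip's.
- clip_seat (a point): Point on the axis of the clip's straight leg 11 mm below the underside of the grip; it coincides with hole when the clip is fully home, the grip's underside on top of the shaft. Axes as the clip's.
- clip_tip (a point): Lower end of the clip's straight leg (6 mm in diameter, cut off flat and square, so it catches on the shaft when more than about 2 mm off the mouth), 52 mm below the underside of the grip. Axes as the clip's.
- clip_kink (a point): Inward kink of the clip's bent leg: 9 mm from the straight leg's axis (to the clip's +x) and 22 mm below the grip's underside; below it the leg flares out to x = 17 mm, ending 41 mm below the grip. The bent leg springs outwards about a pivot in the grip; forcing it over the shaft takes a downward push of about 5 to 10 N, after which it draws the clip home.
- stand: Fixed wooden block 75 x 50 x 60 mm with a slot (31 x 9 mm, along its x, through the whole height) in which both legs of the clip hang; the grip rests on the block's top. Origin: centre of the underside. Draw the clip straight up by 55 mm or more to free it.
- tin: Bystander: open steel box 75 x 90 x 40 mm, beside the stand.
- glue: Bystander: amber jar, 60 mm diameter, 110 mm high.
- rosette: Bystander: flat dark wooden ring 124 mm across.
- bridge: Bystander: dark wooden guitar bridge 180 mm long.
- driver: Bystander: screwdriver.
- mallet: Bystander: wooden hammer.
- brush: Bystander: brush.
There are look-alikes about, which are no part of the job. There is more than one size of the clip; the job needs the middle-sized.

How it is judged:
By the outcome, as a careful person would: the job done as asked, in the order asked, and still so for the second after the job is handed in, with the robot touching nothing.
It also fails if it takes over 72 s, if anything falls off the work surface, if the arm or the gripper's body presses on something with over 40 N, if the wrist force passes 120 N, or if a joint passes its speed limit or range.

## Working session

There is one attempt and no reset: what is moved stays moved. The work goes in short steps, Python scripts to look and compute and a tool call to move; the robot and the scene stay as the last step left them, time stands still between calls to the robot, and variables do not carry over. Pictures are saved under pics/ and viewed, about 8 in all and at most 12, crops included, and the job is handed in when it is done.

Besides the shell and the picture viewer there is one more tool, called as name(argument=value, ...) on one line, values as JSON. move_arm: Moves the arm, as the interface text tells. Its arguments: {"type":"object","properties":{"linear":{"type":"array"},"angular":{"type":"array"},"fingers":{"type":"array"}},"required":["linear","angular","fingers"]}

```bash
mkdir -p pics; cat > h.py <<'E'
import numpy as np, cv2, json
from rig import read_state, capture, hand_in
def save(n,c,crop=None,s=1):
    im=c["color"][:,:,::-1]
    if crop: im=im[crop[1]:crop[3],crop[0]:crop[2]]
    cv2.imwrite("pics/"+n,cv2.resize(im,None,fx=s,fy=s,interpolation=cv2.INTER_CUBIC))
def campose(c,st):
    # cam->world
    if "view" in c: return np.linalg.inv(np.array(c["view"]))
    T=np.eye(4);T[:3,:3]=np.array(st["tcp_rot"]);T[:3,3]=st["position"]
    return T@np.array(c["hand_eye"])
def ray(c,T,u,v):
    x=(u-c["cx"])/c["fx"];y=(v-c["cy"])/c["fy"];rd=np.hypot(x,y);r=rd
    for _ in range(20): r=rd/(1+c["k1"]*r*r)
    k=r/rd if rd>0 else 1
    d=T[:3,:3]@np.array([x*k,y*k,1]);return T[:3,3],d/np.linalg.norm(d)
def onz(c,T,u,v,z):
    o,d=ray(c,T,u,v);return o+d*(z-o[2])/d[2]
def tri(rs):
    A=np.zeros((3,3));b=np.zeros(3)
    for o,d in rs:
        P=np.eye(3)-np.outer(d,d);A+=P;b+=P@o
    p=np.linalg.solve(A,b);return p,[np.linalg.norm(np.cross(p-o,d)) for o,d in rs]
def proj(c,T,p):
    q=np.linalg.inv(T)@np.append(p,1);x,y=q[:2]/q[2];k=1+c["k1"]*(x*x+y*y)
    return np.array([c["fx"]*x*k+c["cx"],c["fy"]*y*k+c["cy"]])
E
python3 - <<'E'
from h import *
st=read_state();print(st)
for n in("scene","side","wrist"):
    c=capture(n);save(n+"0.png",c,s=1.25 if n!="wrist" else 1);T=campose(c,st);print(n,c["fx"],c["cx"],c["cy"],c["k1"],T.round(3).tolist())
    np.savez("pics/%s0.npz"%n,T=T,**{k:c[k] for k in("color","fx","fy","cx","cy","k1")})
E
```

```text
{'time_s': 0.0, 'joint_positions': array([-1.02259693e+01,  3.02777787e+01,  8.21569272e+01, -1.08503946e-04,
        6.76885795e+01, -1.02297356e+01]), 'qvel': array([ 0.04042061,  0.06149371, -0.08997899, -0.06174994, -0.00732532,
       -0.10214966]), 'tau': array([-5.45745443e-04, -4.40045428e+01, -1.76593530e+01,  6.32597599e-02,
        5.83207863e-02, -1.53719384e-04]), 'position': array([6.24265761e-01, 1.75853228e-04, 2.21581361e-01]), 'tcp_rot': array([[-6.60532607e-05,  9.99997755e-01, -2.11786576e-03],
       [ 9.99999925e-01,  6.68587773e-05,  3.80275022e-04],
       [ 3.80415767e-04, -2.11784048e-03, -9.99997685e-01]]), 'force': array([-0.23261407, -0.24540235,  0.49607729]), 'moment': array([ 0.03244396,  0.02369998, -0.03059246]), 'opening': 1.0013500466987484}
scene 432.1200897913393 319.70806277745027 201.36449097711932 -0.039873786046590406 [[-0.01, 0.838, -0.545, 1.169], [1.0, 0.006, -0.01, -0.0], [-0.005, -0.546, -0.838, 1.041], [0.0, 0.0, 0.0, 1.0]]
side 446.43917977353016 316.37609254384614 200.1434817717164 -0.11200302560148706 [[-0.946, -0.211, 0.246, 0.25], [-0.324, 0.633, -0.703, 0.793], [-0.007, -0.745, -0.667, 0.86], [0.0, 0.0, 0.0, 1.0]]
wrist 320.6470720529777 316.6106603112289 201.14918479267584 -0.06393521872678408 [[1.0, 0.001, -0.003, 0.624], [0.0, -0.955, -0.296, 0.082], [-0.003, 0.296, -0.955, 0.384], [0.0, 0.0, 0.0, 1.0]]
```

View pics/scene0.png

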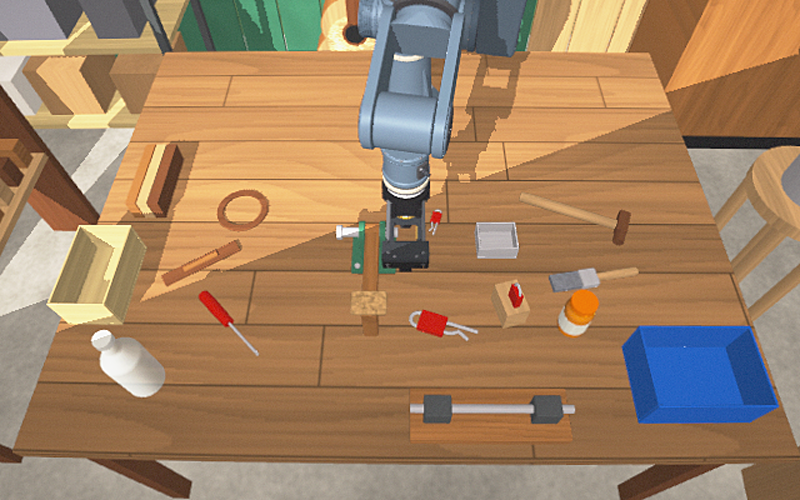

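View pics/side0.png

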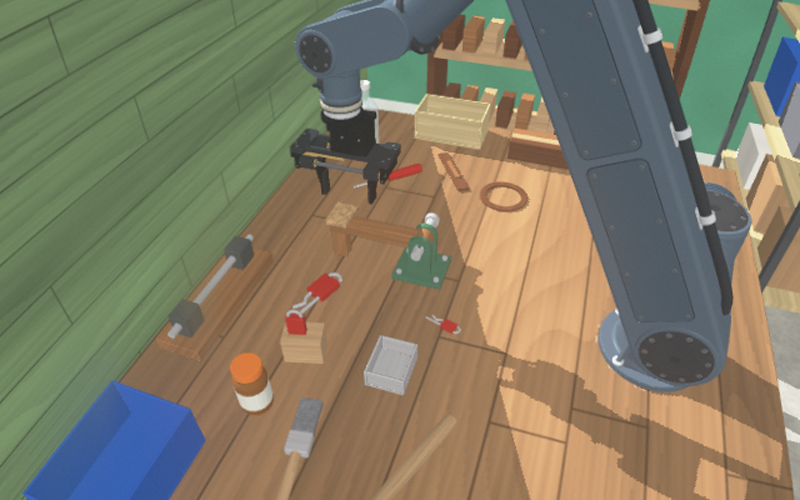

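The scene picture shows the rest at about (370,245), with the pin head at (346,232). The stand and clip are at (513,300), the tin at (497,240) and the jar at (578,312). The side view agrees, with the head at (432,220) and the clip at (297,325). Next I'll enlarge both places.

```bash
python3 - <<'E'
from h import *
a=cv2.imread("pics/scene0.png");
S=np.load("pics/scene0.npz")["color"][:,:,::-1];D=np.load("pics/side0.npz")["color"][:,:,::-1]
def cr(im,x,y,w,h,s): return cv2.resize(im[y:y+h,x:x+w],None,fx=s,fy=s,interpolation=cv2.INTER_CUBIC)
A=cr(S,255,165,100,75,4);B=cr(D,260,160,100,75,4);C=cr(S,375,205,100,75,4);E=cr(D,210,230,100,75,4)
cv2.imwrite("pics/mos1.png",np.vstack([np.hstack([A,B]),np.hstack([C,E])]))
E
```

```text
(no output)
```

View pics/mos1.png

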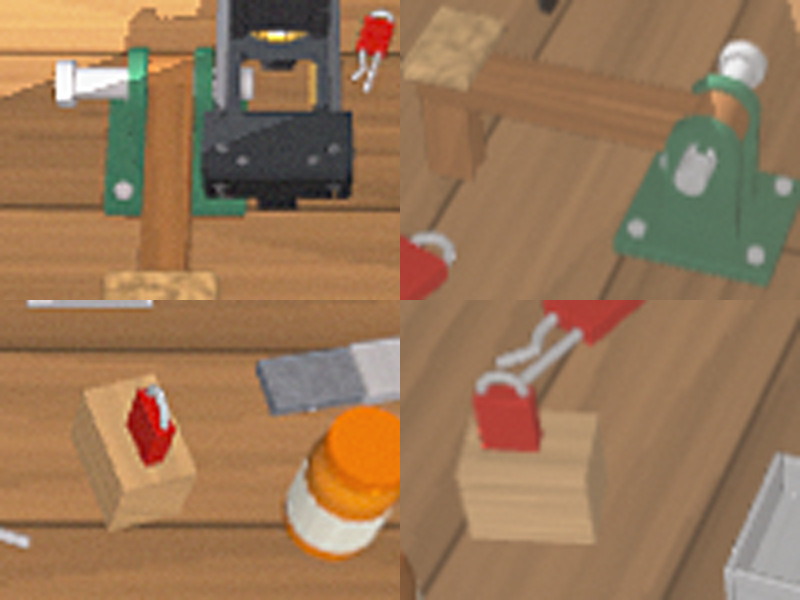

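```bash
python3 - <<'E'
from h import *
L=lambda n:{k:v for k,v in np.load("pics/%s0.npz"%n).items()}
s=L("scene");d=L("side")
A=lambda x,y:(255+(x+.5)/4-.5,165+(y+.5)/4-.5)
B=lambda x,y:(260+(x-399.5)/4-.5,160+(y+.5)/4-.5)
C=lambda x,y:(375+(x+.5)/4-.5,205+(y-299.5)/4-.5)
E=lambda x,y:(210+(x-399.5)/4-.5,230+(y-299.5)/4-.5)
def z(c,p,h,n): print(n,onz(c,c["T"],*p,h)[:2].round(4))
z(s,A(58,83),.085,"head face");z(s,A(128,82),.085,"shaft at lug");z(s,A(248,80),.085,"shaft beyond")
z(s,A(106,213),.012,"base corner");z(s,A(244,213),.012,"base corner r")
z(s,A(105,278),.116,"cork bl");z(s,A(215,278),.116,"cork br")
z(d,B(615,248),.012,"base c1");z(d,B(768,285),.012,"base c2")
z(d,B(427,12),.116,"cork");z(d,B(503,15),.116,"cork");z(d,B(470,87),.116,"cork");z(d,B(404,72),.116,"cork")
print("head tri",tri([ray(s,s["T"],*A(64,83)),ray(d,d["T"],*B(743,65))]))
print("end",onz(d,d["T"],*B(690,178),.085))
for p in[(84,388),(156,376),(195,470),(119,494)]: z(s,C(*p),.06,"stand top s")
for p in[(463,472),(600,482),(598,412),(478,405)]: z(d,E(*p),.06,"stand top d")
# grip: top points
print("loop",tri([ray(s,s["T"],*C(160,392)),ray(d,d["T"],*E(502,375))]))
for p in[(151,466),(174,432)]: z(s,C(*p),.06,"grip bottom s")
for p in[(481,446),(540,451)]: z(d,E(*p),.06,"grip bottom d")
for p in[(476,396),(536,392)]: z(d,E(*p),.104,"grip top d")
E
```

```text
head face [ 0.4962 -0.149 ]
shaft at lug [ 0.4951 -0.1015]
shaft beyond [ 0.4929 -0.0203]
base corner [ 0.5549 -0.1188]
base corner r [ 0.5542 -0.023 ]
cork bl [ 0.6631 -0.1047]
cork br [ 0.6626 -0.0377]
base c1 [ 0.5422 -0.0153]
base c2 [ 0.4348 -0.0145]
cork [ 0.7059 -0.0938]
cork [ 0.6546 -0.1071]
cork [ 0.6461 -0.0277]
cork [ 0.6938 -0.0284]
head tri (array([ 0.49349358, -0.1459101 ,  0.08241551]), [np.float64(0.0009193249231983978), np.float64(0.0009193249231982582)])
end [ 0.49235042 -0.02151891  0.085     ]
stand top s [0.608  0.1874]
stand top s [0.5987 0.2354]
stand top s [0.6675 0.2529]
stand top s [0.6846 0.2029]
stand top d [0.6621 0.2521]
stand top d [0.5846 0.233 ]
stand top d [0.6072 0.1854]
stand top d [0.6772 0.2036]
loop (array([0.64363697, 0.22248234, 0.11823494]), [np.float64(0.00032761453280636093), np.float64(0.0003276145328063314)])
grip bottom s [0.6648 0.2252]
grip bottom s [0.6402 0.2426]
grip bottom d [0.6611 0.2313]
grip bottom d [0.6269 0.2235]
grip top d [0.6578 0.2304]
grip top d [0.6269 0.2166]
```

View pics/wrist0.png

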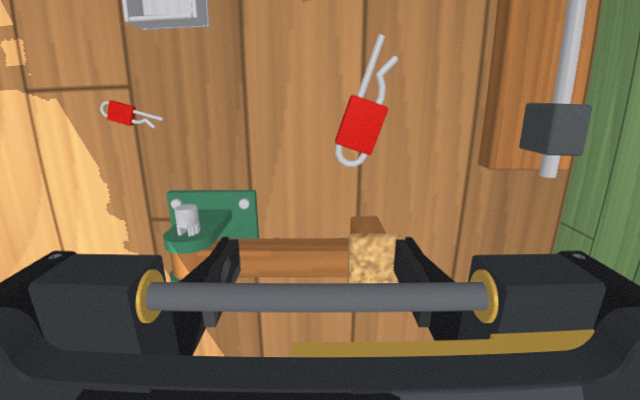

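The wrist view shows the rest with its pin end at (187,215) and two loose decoy clips: a small one at (120,113) and a large one at (362,120). The measurements are consistent: the rest is at about (0.493,-0.068) with yaw near 0. The head face is at y=-0.149, so the pin is drawn out about 41 mm. The stand is at about (0.638,0.220). First I go behind the head with the fingers shut.

move_arm(linear=[[-3,-2,0],[-6,-4.5,0],[-9.5,-7,0],[-13,-9.5,0],[-16,-11.5,0],[-18,-12.7,0],[-18.7,-13,0],[-18.7,-13,0],[-18.7,-13,3],[-18.7,-13,6],[-18.7,-13,9],[-18.7,-13,9]], angular=[[0,0,0],[0,0,0],[0,0,0],[0,0,0],[0,0,0],[0,0,0],[0,0,0],[0,0,0],[0,0,0],[0,0,0],[0,0,0],[0,0,0]], fingers=[1,1,1,1,1,1,1,1,1,1,1,1])

```text
time_s: 1.15
position: [0.4917, -0.1834, 0.1272]
tcp_rot: [[-0.001, 1.0, -0.011], [1.0, 0.001, 0.007], [0.007, -0.011, -1.0]]
force: [-1.7, 0.4, -0.5]
opening: 0.171
```

```bash
python3 - <<'E'
from h import *
c=capture("scene");S=c["color"][:,:,::-1];c2=capture("side");D=c2["color"][:,:,::-1]
def cr(im,x,y,w,h,s): return cv2.resize(im[y:y+h,x:x+w],None,fx=s,fy=s,interpolation=cv2.INTER_CUBIC)
cv2.imwrite("pics/mos2.png",np.hstack([cr(S,235,145,100,100,4),cr(D,280,125,100,100,4)]))
E
```

```text
(no output)
```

View pics/mos2.png

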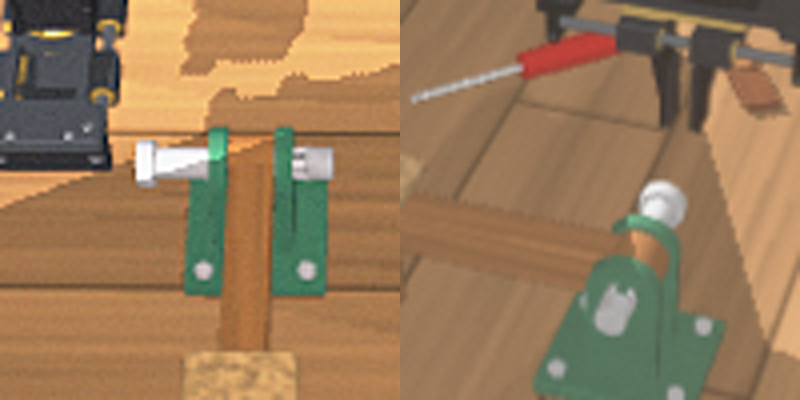

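The pin is now clear to see: the head is at (146,163), the free end at (332,163) and the hole mouth at about (300,163) in the left crop. I'll measure the axis while descending.

move_arm(linear=[[0,0.1,1.5],[0,0.2,3],[0,0.2,4.5],[0,0.2,5.5],[0,0.2,5.8],[0,0.2,5.8]], angular=[[0,0,0],[0,0,0],[0,0,0],[0,0,0],[0,0,0],[0,0,0]], fingers=[1,1,1,1,1,1])

```text
time_s: 1.75
position: [0.4969, -0.1852, 0.0738]
tcp_rot: [[-0.002, 1.0, -0.003], [1.0, 0.002, 0.002], [0.002, -0.003, -1.0]]
force: [-0.4, -0.2, 0.6]
opening: 0.005
```

```bash
python3 - <<'E'
from h import *
c=capture("scene");T=campose(c,None)
A=lambda x,y:(235+(x+.5)/4-.5,145+(y+.5)/4-.5)
for n,p,h in[("headface",(138,162),.085),("head inner",(155,162),.085),("end",(333,163),.085),("shaft1 top",(180,149),.09),("shaft1 bot",(180,178),.075),("end t",(320,148),.09),("end b",(320,180),.075),("mouth",(300,163),.096),("base l",(185,294),.012),("base r",(327,296),.012),("lug-",(209,130),.105),("lug+",(293,130),.105),("corkl",(185,352),.116),("corkr",(297,352),.116)]:
    print(n,onz(c,T,*A(*p),h)[:2].round(4))
st=read_state();print(st["position"],st["force"],st["opening"])
E
```

```text
headface [ 0.4954 -0.149 ]
head inner [ 0.4953 -0.1375]
end [ 0.4954 -0.0169]
shaft1 top [ 0.488  -0.1206]
shaft1 bot [ 0.5015 -0.121 ]
end t [ 0.4866 -0.0257]
end b [ 0.5025 -0.0257]
mouth [ 0.5033 -0.0388]
base l [ 0.5557 -0.1194]
base r [ 0.5566 -0.0209]
lug- [ 0.4829 -0.1001]
lug+ [ 0.4826 -0.0437]
corkl [ 0.6589 -0.105 ]
corkr [ 0.6584 -0.0365]
[ 0.49709014 -0.18541076  0.0741944 ] [-0.00055283 -0.30293926  0.22540926] 0.0028286352673225993
```

move_arm(linear=[[0.8,0,0.2],[1.6,-0.1,0.3],[2.2,-0.1,0.3],[2.5,-0.1,0.3],[2.8,-0.1,0.3],[3.1,-0.1,0.3],[3.4,-0.1,0.3],[3.7,-0.1,0.3],[4.0,-0.1,0.3],[4.3,-0.1,0.3],[4.6,-0.1,0.3],[4.9,-0.1,0.3]], angular=[[0,0,0],[0,0,0],[0,0,0],[0,0,0],[0,0,0],[0,0,0],[0,0,0],[0,0,0],[0,0,0],[0,0,0],[0,0,0],[0,0,0]], fingers=[1,1,1,1,1,1,1,1,1,1,1,1])

```text
time_s: 2.8
position: [0.4958, -0.1371, 0.0715]
tcp_rot: [[-0.002, 1.0, -0.003], [1.0, 0.002, 0.0], [0.0, -0.003, -1.0]]
force: [-3.3, -5.2, 1.6]
opening: 0.002
```

move_arm(linear=[[0.2,0,0],[0.4,0,0],[0.6,0,0],[0.8,0,0],[1.0,0,0],[1.15,0,0],[1.25,0,0],[1.3,0,0]], angular=[[0,0,0],[0,0,0],[0,0,0],[0,0,0],[0,0,0],[0,0,0],[0,0,0],[0,0,0]], fingers=[1,1,1,1,1,1,1,1])

```text
time_s: 3.47
position: [0.4957, -0.1238, 0.0715]
tcp_rot: [[-0.003, 1.0, -0.003], [1.0, 0.003, 0.0], [0.0, -0.003, -1.0]]
force: [-2.2, -4.0, 0.7]
opening: 0.004
```

move_arm(linear=[[0.1,0,0],[0.2,0,0],[0.25,0,0]], angular=[[0,0,0],[0,0,0],[0,0,0]], fingers=[1,1,1])

```text
time_s: 3.72
position: [0.4958, -0.1226, 0.0715]
tcp_rot: [[-0.004, 1.0, -0.003], [1.0, 0.004, -0.002], [-0.002, -0.003, -1.0]]
force: [-4.2, -10.0, -0.8]
opening: 0.004
```

move_arm(linear=[[0.12,0,0],[0.2,0,0],[0.2,0,0]], angular=[[0,0,0],[0,0,0],[0,0,0]], fingers=[1,1,1])

```text
time_s: 3.97
position: [0.4958, -0.1226, 0.0716]
tcp_rot: [[-0.006, 1.0, -0.003], [1.0, 0.006, -0.006], [-0.006, -0.003, -1.0]]
force: [-4.4, -10.9, -1.0]
opening: 0.007
```

```bash
python3 - <<'E'
from h import *
st=read_state();print(st["position"],st["force"])
c=capture("scene");S=c["color"][:,:,::-1];c2=capture("side");D=c2["color"][:,:,::-1]
def cr(im,x,y,w,h,s): return cv2.resize(im[y:y+h,x:x+w],None,fx=s,fy=s,interpolation=cv2.INTER_CUBIC)
cv2.imwrite("pics/mos3.png",np.hstack([cr(S,260,160,80,60,5),cr(D,300,150,80,60,5)]))
E
```

```text
[ 0.49582352 -0.12261098  0.07157406] [ -4.3979825  -10.91922378  -0.99145153]
```

View pics/mos3.png

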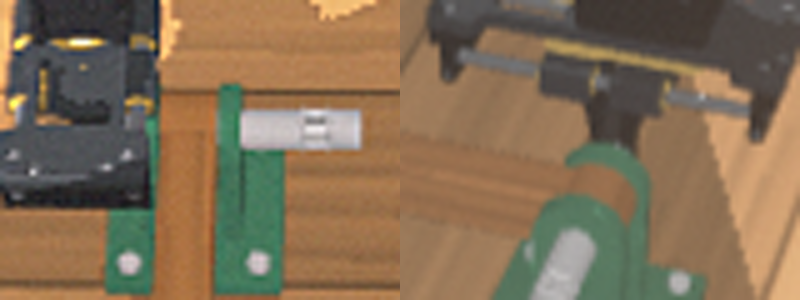

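The pin is home: it stopped dead under a push of about 11 N, the fork gap has closed, and the hole mouth is near (317,125). I'll back off, rise and turn towards the stand.

move_arm(linear=[[-1,0,0],[-2.5,0,-1],[-3,0,-4],[-3,0,-8],[-3,0,-12],[-3,0,-15],[0,1.5,-15],[4,3,-15],[8,4.5,-15],[12,6,-15],[16,7.5,-15],[20,9,-15]], angular=[[0,0,0],[0,0,0],[0,0,0],[0,0,0],[0,0,0.1],[0,0,0.2],[0,0,0.3],[0,0,0.4],[0,0,0.5],[0,0,0.6],[0,0,0.7],[0,0,0.8]], fingers=[1,1,1,1,1,1,1,0,0,0,0,0])

```text
time_s: 5.07
position: [0.5835, 0.0768, 0.2203]
tcp_rot: [[0.717, 0.697, -0.002], [0.697, -0.717, -0.003], [-0.004, 0.001, -1.0]]
force: [0.8, -0.8, 0.2]
opening: 0.301
```

move_arm(linear=[[3,-1.2,0],[6,-2.5,0],[9,-3.8,0],[12,-5,0],[14,-5.8,0],[14.4,-6,0],[14.4,-6,0],[14.4,-6,0]], angular=[[0,0,0.1],[0,0,0.2],[0,0,0.3],[0,0,0.4],[0,0,0.5],[0,0,0.527],[0,0,0.527],[0,0,0.527]], fingers=[0,0,0,0,0,0,0,0])

```text
time_s: 5.73
position: [0.6443, 0.221, 0.2191]
tcp_rot: [[0.97, 0.244, -0.004], [0.244, -0.97, -0.002], [-0.004, 0.001, -1.0]]
force: [0.2, 0.2, 0.3]
opening: 0.5
```

```bash
python3 - <<'E'
from h import *
st=read_state();c=capture("wrist");T=campose(c,st);save("w1.png",c)
print(st["position"].round(4),st["opening"],T.round(3).tolist())
hsv=cv2.cvtColor(c["color"],cv2.COLOR_RGB2HSV)
m=((hsv[...,0]<6)|(hsv[...,0]>174))&(hsv[...,1]>170)&(hsv[...,2]>60)
n,l,s,ce=cv2.connectedComponentsWithStats(m.astype(np.uint8))
for i in range(1,n):
    if s[i,4]>100:
        cn=max(cv2.findContours((l==i).astype(np.uint8),0,2)[0],key=cv2.contourArea);b=cv2.boxPoints(cv2.minAreaRect(cn))
        print(s[i],ce[i],b.round(1).tolist(),[onz(c,T,*p,.104)[:2].round(4).tolist() for p in b])
E
```

```text
[0.6443 0.221  0.2191] 0.49960383289229304 [[0.244, -0.924, -0.293, 0.724], [-0.97, -0.233, -0.074, 0.242], [-0.0, 0.302, -0.953, 0.381], [0.0, 0.0, 0.0, 1.0]]
[ 425  156   61   54 1737] [454.99194013 182.50028785] [[423.6000061035156, 183.6999969482422], [445.70001220703125, 152.8000030517578], [485.5, 181.1999969482422], [463.3999938964844, 212.1999969482422]] [[0.6785, 0.1311], [0.7097, 0.1216], [0.6948, 0.0767], [0.662, 0.0854]]
[308 167  15  44 369] [315.0596206 184.5799458] [[308.0, 167.0], [322.0, 167.0], [322.0, 210.0], [308.0, 210.0]] [[0.6678, 0.2351], [0.6708, 0.2232], [0.6321, 0.2133], [0.629, 0.2257]]
```

View pics/w1.png

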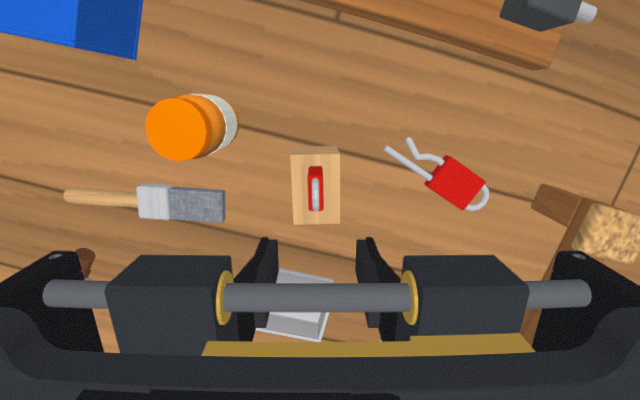

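The middle-sized clip in its stand is at (315,188), lined up with the jaws. The large clip is at (457,182), the jar at (185,128) is clear, and the tin is at (297,305). I'll shift by about 2 mm and descend.

move_arm(linear=[[0.2,-0.15,3],[0.2,-0.15,6],[0.2,-0.15,9],[0.2,-0.15,11.5],[0.2,-0.15,13.5],[0.2,-0.15,14.7],[0.2,-0.15,15.2],[0.2,-0.15,15.2],[0.2,-0.15,15.2]], angular=[[0,0,0],[0,0,0],[0,0,0],[0,0,0],[0,0,0],[0,0,0],[0,0,0],[0,0,0],[0,0,0]], fingers=[0,0,0,0,0,0,0,0,0])

```text
time_s: 6.53
position: [0.6461, 0.2215, 0.0683]
tcp_rot: [[0.97, 0.242, -0.002], [0.242, -0.97, -0.002], [-0.003, 0.002, -1.0]]
force: [0.0, -0.5, 0.7]
opening: 0.5
```

move_arm(linear=[[0,0,0],[0,0,0],[0,0,0],[0,0,0],[0,0,0],[0,0,0],[0,0,0],[0,0,0]], angular=[[0,0,0],[0,0,0],[0,0,0],[0,0,0],[0,0,0],[0,0,0],[0,0,0],[0,0,0]], fingers=[1,1,1,1,1,1,1,1])

```text
time_s: 7.2
position: [0.6462, 0.2216, 0.0687]
tcp_rot: [[0.97, 0.242, -0.002], [0.242, -0.97, -0.002], [-0.002, 0.002, -1.0]]
force: [-0.7, 0.2, 2.3]
opening: 0.154
```

move_arm(linear=[[0,0,-0.5],[0,0,-1.5],[0,0,-3],[0,0,-5],[0,0,-7],[0,0,-9],[0,0,-11],[0,0,-13],[0,0,-14],[0,0,-14]], angular=[[0,0,0],[0,0,0],[0,0,0],[0,0,0],[0,0,0],[0,0,0],[0,0,0],[0,0,0],[0,0,0],[0,0,0]], fingers=[1,1,1,1,1,1,1,1,1,1])

```text
time_s: 8.03
position: [0.6484, 0.2223, 0.2124]
tcp_rot: [[0.97, 0.242, 0.005], [0.242, -0.97, -0.001], [0.005, 0.002, -1.0]]
force: [0.3, -0.3, 0.1]
opening: 0.158
```

```bash
python3 - <<'E'
from h import *
st=read_state();print(st["position"].round(4),st["opening"],st["force"].round(2))
c=capture("wrist")["color"][:,:,::-1];S=capture("scene")["color"][:,:,::-1];D=capture("side")["color"][:,:,::-1]
def cr(im,x,y,w,h,s): return cv2.resize(im[y:y+h,x:x+w],None,fx=s,fy=s,interpolation=cv2.INTER_CUBIC)
cv2.imwrite("pics/m4.png",np.vstack([np.hstack([cr(S,360,180,100,75,4),cr(D,190,190,100,75,4)]),np.hstack([cr(c,220,90,200,150,2),cr(c,260,160,100,75,4)])]))
E
```

```text
[0.6484 0.2223 0.2124] 0.15825081338585814 [ 0.33 -0.35  0.1 ]
```

View pics/m4.png

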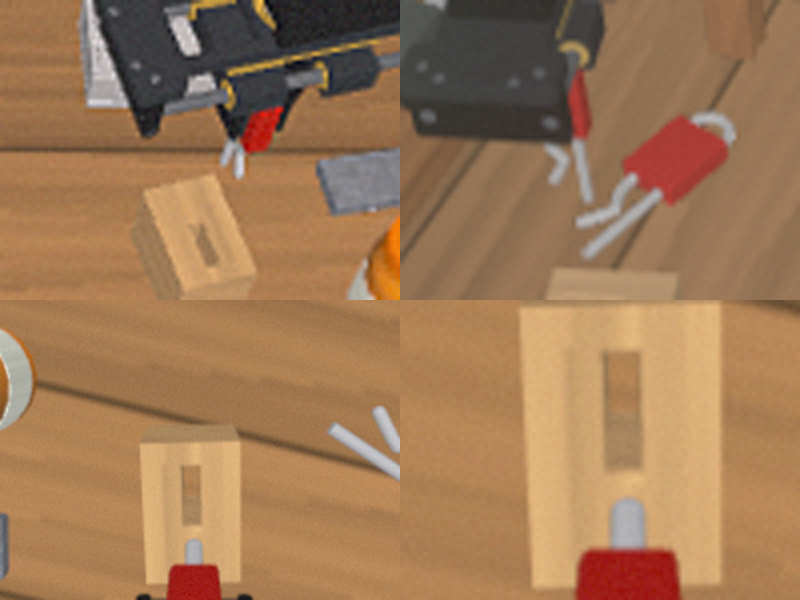

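The clip is lifted out. In the side view the straight leg (tip at about (588,200)) is on the -x side and the bent leg is on the +x side. I'll check the tip by triangulation.

```bash
python3 - <<'E'
from h import *
st=read_state();S=capture("scene");D=capture("side");Ts=campose(S,0);Td=campose(D,0)
R=st["tcp_rot"];p=st["position"]
under=.0086
for n,v in(("tip",(-.009,0,.0086+.052)),("bent end",(.008,0,.0086+.041))):
    w=p+R@np.array(v);a=proj(S,Ts,w);b=proj(D,Td,w)
    print(n,w.round(4),"scene crop",((a-[360,180])*4).round(),"side crop",((b-[190,190])*4+[400,0]).round())
A=lambda x,y:(360+(x+.5)/4-.5,180+(y+.5)/4-.5)
B=lambda x,y:(190+(x-399.5)/4-.5,190+(y+.5)/4-.5)
for q in((239,176),(226,162)): print(tri([ray(S,Ts,*A(*q)),ray(D,Td,*B(588,200))]))
E
```

```text
tip [0.6366 0.2194 0.1469] scene crop [220. 156.] side crop [587. 198.]
bent end [0.6531 0.2236 0.1579] scene crop [234. 171.] side crop [554. 182.]
(array([0.6420377 , 0.22428471, 0.14442368]), [np.float64(0.007160800646635994), np.float64(0.007160800646635691)])
(array([0.63788601, 0.22080533, 0.14624586]), [np.float64(0.001519625129439538), np.float64(0.0015196251294394925)])
```

The tip prediction agrees to within 1.5 mm. The straight leg is at about tool x = -8 mm. I'll carry the clip to just short of the pin, squaring the yaw, so the wrist camera can see the hole.

move_arm(linear=[[-1,0.7,0],[-3.5,2.5,0],[-6.5,4.6,0],[-9.5,6.8,0],[-12.5,9,0],[-15.5,11,0],[-18.5,13.2,0],[-21.5,15.4,0],[-23.5,16.8,0],[-24.2,17.3,0],[-24.2,17.3,0],[-24.2,17.3,0]], angular=[[0,0,0],[0,0,0.03],[0,0,0.06],[0,0,0.09],[0,0,0.12],[0,0,0.15],[0,0,0.18],[0,0,0.21],[0,0,0.235],[0,0,0.2445],[0,0,0.2445],[0,0,0.2445]], fingers=[1,1,1,1,1,1,1,1,1,1,1,1])

```text
time_s: 9.28
position: [0.4532, -0.0048, 0.2082]
tcp_rot: [[1.0, -0.001, -0.005], [-0.001, -1.0, -0.002], [-0.005, 0.002, -1.0]]
force: [0.6, 0.1, 0.3]
opening: 0.158
```

```bash
python3 - <<'E'
from h import *
st=read_state();print(st["position"].round(4),st["tcp_rot"].round(3).tolist(),st["opening"])
c=capture("wrist");T=campose(c,st);S=capture("scene")
np.savez("pics/w2.npz",T=T,**{k:c[k] for k in("color","fx","fy","cx","cy","k1")})
p=proj(c,T,[.495,-.005,.096]);print("hole pred",p, "scene", proj(S,campose(S,0),[.495,-.005,.096]))
x,y=int(p[0])-65,int(p[1])-50
x2,y2=260,160
print(x,y,x2,y2)
def cr(im,x,y,w,h,s): return cv2.resize(im[y:y+h,x:x+w],None,fx=s,fy=s,interpolation=cv2.INTER_CUBIC)
cv2.imwrite("pics/m5.png",np.hstack([cr(c["color"],x,y,130,100,4),cr(S["color"],x2,y2,70,100,4)])[:,:,::-1])
E
```

```text
[ 0.4532 -0.0048  0.2082] [[1.0, -0.001, -0.005], [-0.001, -1.0, -0.002], [-0.005, 0.002, -1.0]] 0.15834427095801393
hole pred [317.16880026 149.47162111] scene [322.2625084  182.91802037]
252 99 260 160
```

View pics/m5.png

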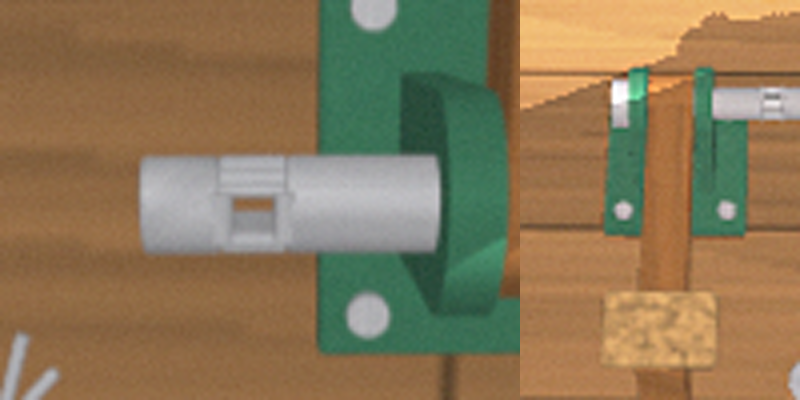

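The wrist crop shows the shaft spanning columns 140–440 and rows 155–253. The hole mouth is at about (232–276, 195–241), centred slightly to -x. The scene crop shows the head seated against the lug.

```bash
python3 - <<'E'
from h import *
c=dict(np.load("pics/w2.npz"));T=c["T"]
P=lambda x,y:(252+(x+.5)/4-.5,99+(y+.5)/4-.5)
for n,q,z in[("end",(140,204),.085),("lug",(440,204),.085),("mouth c",(254,218),.0945),("mouth top",(254,195),.095),("mouth bot",(254,241),.093),("mouth L",(232,218),.094),("mouth R",(276,218),.094)]:
    print(n,onz(c,T,*P(*q),z).round(4))
# axis x from tangent silhouettes: angle bisector of rays at top/bottom edges
o,a=ray(c,T,*P(250,155));_,b=ray(c,T,*P(250,253));d=a+b;d/=np.linalg.norm(d);print("axis",(o+d*(.085-o[2])/d[2]).round(4),"cam",o.round(3))
for q in((20,336),(55,372)): print("leg",P(*q))
E
```

```text
end [0.4933 0.0221 0.085 ]
lug [ 0.4933 -0.0446  0.085 ]
mouth c [ 0.4916 -0.0032  0.0945]
mouth top [ 0.4966 -0.0033  0.095 ]
mouth bot [ 0.4864 -0.0032  0.093 ]
mouth L [0.4915 0.0015 0.094 ]
mouth R [ 0.4915 -0.008   0.094 ]
axis [ 0.4932 -0.0023  0.085 ] cam [ 0.536 -0.004  0.37 ]
leg (256.625, 182.625)
leg (265.375, 191.625)
```

```bash
python3 - <<'E'
from h import *
c=capture("wrist");H=np.array(c["hand_eye"])
for v in((.008,0,.0497),(.011,0,.0497),(.011,.001,.0497),(-.009,0,.0607),(.017,0,.0087),(.017,-.007,.0087),(.017,.007,.0087)): print(v,proj(c,H,np.array(v)).round(1))
im=c["color"].astype(int);r=(im[...,0]>90)&(im[...,1]<50)&(im[...,2]<60)
ys,xs=np.nonzero(r[205:300,270:370]);print("red top row",ys.min()+205)
for y in(ys.min()+207,ys.min()+212): 
    q=np.nonzero(r[y,270:370])[0]+270;print(y,q.min(),q.max())
st=read_state();S=capture("scene");D=capture("side");Ts=campose(S,0);Td=campose(D,0)
w=st["position"]+st["tcp_rot"]@np.array([-.009,0,.0607]);a=proj(S,Ts,w);b=proj(D,Td,w);print(st["position"],w,a,b)
def cr(im,x,y,w,h,s): return cv2.resize(im[y:y+h,x:x+w],None,fx=s,fy=s,interpolation=cv2.INTER_CUBIC)
ia=(a-[25,25]).astype(int);ib=(b-[25,25]).astype(int);print(ia,ib)
cv2.imwrite("pics/m6.png",np.hstack([cr(S["color"],*ia,40,50,6),cr(D["color"],*ib,45,50,6),cr(c["color"],292,190,45,50,6)])[:,:,::-1])
E
```

```text
(0.008, 0, 0.0497) [317.2 211.6]
(0.011, 0, 0.0497) [317.2 207.5]
(0.011, 0.001, 0.0497) [318.6 207.5]
(-0.009, 0, 0.0607) [317.2 228.2]
(0.017, 0, 0.0087) [317.2 220.4]
(0.017, -0.007, 0.0087) [304.9 220.4]
(0.017, 0.007, 0.0087) [329.6 220.4]
red top row 223
225 305 328
230 305 328
[ 0.45367014 -0.00402869  0.20833734] [ 0.44439422 -0.00419885  0.14767913] [322.69537459 156.02843543] [349.26056471 193.83541984]
[297 131] [324 168]
```

View pics/m6.png

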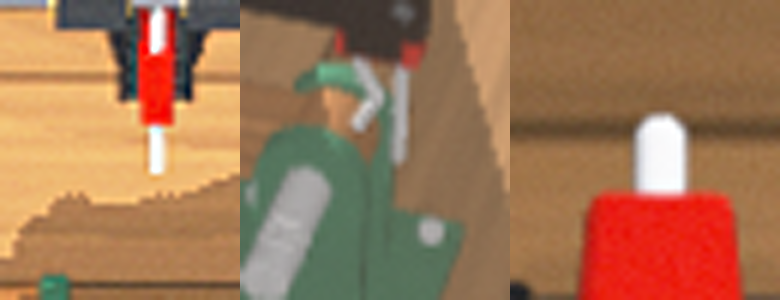

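The wrist crop shows the bent leg's end at column 317 with its outermost row at 209. So the clip sits about 1 mm further to -x, with the straight leg at tool x ≈ -10 mm and centred in y. I'll move above the mouth and descend to just above contact.

move_arm(linear=[[1,0,0],[2.5,-0.05,0],[4,-0.07,0],[4.7,-0.07,0],[4.8,-0.07,0],[4.8,-0.07,1],[4.8,-0.07,2.2],[4.8,-0.07,3.4],[4.8,-0.07,4.2],[4.8,-0.07,4.6],[4.8,-0.07,4.7],[4.8,-0.07,4.7]], angular=[[0,0,0],[0,0,0],[0,0,0],[0,0,0],[0,0,0],[0,0,0],[0,0,0],[0,0,0],[0,0,0],[0,0,0],[0,0,0],[0,0,0]], fingers=[1,1,1,1,1,1,1,1,1,1,1,1])

```text
time_s: 10.53
position: [0.501, -0.0033, 0.161]
tcp_rot: [[1.0, 0.002, -0.005], [0.002, -1.0, -0.002], [-0.005, 0.002, -1.0]]
force: [0.7, 0.3, -0.7]
opening: 0.16
```

move_arm(linear=[[0,0,0.1],[0,0,0.2],[0,0,0.3],[0,0,0.4],[0,0,0.5],[0,0,0.6],[0,0,0.6]], angular=[[0,0,0],[0,0,0],[0,0,0],[0,0,0],[0,0,0],[0,0,0],[0,0,0]], fingers=[1,1,1,1,1,1,1])

```text
time_s: 11.12
position: [0.5008, -0.0033, 0.1548]
tcp_rot: [[1.0, 0.002, -0.006], [0.002, -1.0, -0.002], [-0.006, 0.002, -1.0]]
force: [-0.8, 0.4, -0.6]
opening: 0.157
```

move_arm(linear=[[0.05,0,0.1],[0.05,0,0.2],[0.05,0,0.3],[0.05,0,0.4],[0.05,0,0.4]], angular=[[0,0,0],[0,0,0],[0,0,0],[0,0,0],[0,0,0]], fingers=[1,1,1,1,1])

```text
time_s: 11.53
position: [0.5011, -0.0032, 0.1506]
tcp_rot: [[1.0, 0.002, -0.006], [0.002, -1.0, -0.002], [-0.006, 0.002, -1.0]]
force: [0.1, 0.8, -0.1]
opening: 0.156
```

The tip is about 4–5 mm into the mouth without touching. I'll move sideways to above the axis to turn the pin upright.

move_arm(linear=[[0.05,0,0.05],[0.1,0,0.1],[0.15,0,0.15],[0.2,0,0.2],[0.25,0,0.25],[0.25,0,0.25]], angular=[[0,0,0],[0,0,0],[0,0,0],[0,0,0],[0,0,0],[0,0,0]], fingers=[1,1,1,1,1,1])

```text
time_s: 12.03
position: [0.5027, -0.0031, 0.1478]
tcp_rot: [[1.0, 0.002, -0.008], [0.002, -1.0, -0.002], [-0.008, 0.002, -1.0]]
force: [-1.5, 0.9, -1.1]
opening: 0.16
```

move_arm(linear=[[0,0,0.1],[0,0,0.2],[0,0,0.3],[0,0,0.4],[0,0,0.5],[0,0,0.5]], angular=[[0,0,0],[0,0,0],[0,0,0],[0,0,0],[0,0,0],[0,0,0]], fingers=[1,1,1,1,1,1])

```text
time_s: 12.53
position: [0.5026, -0.0031, 0.1425]
tcp_rot: [[1.0, 0.002, -0.009], [0.002, -1.0, -0.002], [-0.009, 0.002, -1.0]]
force: [-2.3, -0.7, -2.1]
opening: 0.157
```

move_arm(linear=[[0,0,0.1],[0,0,0.2],[0,0,0.3],[0,0,0.4],[0,0,0.5],[0,0,0.6],[0,0,0.7],[0,0,0.7]], angular=[[0,0.003,0],[0,0.006,0],[0,0.009,0],[0,0.009,0],[0,0.009,0],[0,0.009,0],[0,0.009,0],[0,0.009,0]], fingers=[1,1,1,1,1,1,1,1])

```text
time_s: 13.2
position: [0.5023, -0.0031, 0.1352]
tcp_rot: [[1.0, 0.002, -0.0], [0.002, -1.0, -0.002], [-0.0, 0.002, -1.0]]
force: [-2.7, -0.1, -1.0]
opening: 0.162
```

move_arm(linear=[[0,0,0.1],[0,0,0.2],[0,0,0.3],[0,0,0.4],[0,0,0.5],[0,0,0.6],[0,0,0.6]], angular=[[0,0,0],[0,0,0],[0,0,0],[0,0,0],[0,0,0],[0,0,0],[0,0,0]], fingers=[1,1,1,1,1,1,1])

```text
time_s: 13.78
position: [0.5023, -0.0031, 0.129]
tcp_rot: [[1.0, 0.002, -0.0], [0.002, -1.0, -0.002], [-0.0, 0.002, -1.0]]
force: [-1.7, -0.1, -0.5]
opening: 0.16
```

move_arm(linear=[[0,0,0.1],[0,0,0.2],[0,0,0.3],[0,0,0.4],[0,0,0.4]], angular=[[0,0,0],[0,0,0],[0,0,0],[0,0,0],[0,0,0]], fingers=[1,1,1,1,1])

```text
time_s: 14.2
position: [0.5025, -0.0031, 0.125]
tcp_rot: [[1.0, 0.002, 0.0], [0.002, -1.0, -0.002], [0.0, 0.002, -1.0]]
force: [-2.3, -0.0, 2.4]
opening: 0.159
```

move_arm(linear=[[0,0,0.1],[0,0,0.2],[0,0,0.3],[0,0,0.4],[0,0,0.5],[0,0,0.5]], angular=[[0,0,0],[0,0,0],[0,0,0],[0,0,0],[0,0,0],[0,0,0]], fingers=[1,1,1,1,1,1])

```text
time_s: 14.7
position: [0.503, -0.0033, 0.12]
tcp_rot: [[1.0, 0.002, 0.001], [0.002, -1.0, -0.002], [0.001, 0.002, -1.0]]
force: [-1.1, 0.5, 3.0]
opening: 0.164
```

move_arm(linear=[[0,0,0.1],[0,0,0.2],[0,0,0.3],[0,0,0.4],[0,0,0.5],[0,0,0.5]], angular=[[0,0,0],[0,0,0],[0,0,0],[0,0,0],[0,0,0],[0,0,0]], fingers=[1,1,1,1,1,1])

```text
time_s: 15.2
position: [0.503, -0.0033, 0.1145]
tcp_rot: [[1.0, 0.002, 0.001], [0.002, -1.0, -0.002], [0.001, 0.002, -1.0]]
force: [0.2, -0.4, -1.6]
opening: 0.151
```

move_arm(linear=[[0,0,0.1],[0,0,0.2],[0,0,0.3],[0,0,0.4],[0,0,0.5],[0,0,0.6],[0,0,0.7],[0,0,0.7]], angular=[[0,0,0],[0,0,0],[0,0,0],[0,0,0],[0,0,0],[0,0,0],[0,0,0],[0,0,0]], fingers=[1,1,1,1,1,1,1,1])

```text
time_s: 15.87
position: [0.5029, -0.0033, 0.1072]
tcp_rot: [[1.0, 0.002, 0.001], [0.002, -1.0, -0.002], [0.001, 0.002, -1.0]]
force: [-2.5, 0.7, -1.5]
opening: 0.158
```

move_arm(linear=[[0,0,0.1],[0,0,0.2],[0,0,0.3],[0,0,0.3]], angular=[[0,0,0],[0,0,0],[0,0,0],[0,0,0]], fingers=[1,1,1,1])

```text
time_s: 16.2
position: [0.5029, -0.0033, 0.1042]
tcp_rot: [[1.0, 0.002, 0.001], [0.002, -1.0, -0.002], [0.001, 0.002, -1.0]]
force: [-0.9, -0.0, 1.6]
opening: 0.161
```

move_arm(linear=[[0,0,0.1],[0,0,0.15],[0,0,0.2],[0,0,0.2]], angular=[[0,0,0],[0,0,0],[0,0,0],[0,0,0]], fingers=[1,1,1,1])

```text
time_s: 16.53
position: [0.5031, -0.0032, 0.1035]
tcp_rot: [[1.0, 0.002, 0.001], [0.002, -1.0, -0.002], [0.001, 0.002, -1.0]]
force: [-3.6, 0.0, 11.8]
opening: 0.157
```

The clip is seated, with the force stepping up at the home height. I'll ease off, open part way so the lug stays clear, and rise.

move_arm(linear=[[0,0,-0.02],[0,0,-0.02],[0,0,-0.02],[0,0,-0.02],[0,0,-0.02],[0,0,-0.02],[0,0,-0.02],[0,0,-0.02],[0,0,-0.02]], angular=[[0,0,0],[0,0,0],[0,0,0],[0,0,0],[0,0,0],[0,0,0],[0,0,0],[0,0,0],[0,0,0]], fingers=[1,1,0.35,0.35,0.35,0.35,0.35,0.35,0.35])

```text
time_s: 17.28
position: [0.5032, -0.0033, 0.1036]
tcp_rot: [[1.0, 0.002, 0.001], [0.002, -1.0, -0.002], [0.001, 0.002, -1.0]]
force: [1.0, 0.6, -0.5]
opening: 0.322
```

move_arm(linear=[[0,0,-0.5],[0,0,-1.5],[0,0,-3],[0,0,-5],[0,0,-7.5],[0,0,-10],[0,0,-12],[0,0,-12],[-3,0,-12],[-5,0,-12],[-6,0,-12],[-6,0,-12]], angular=[[0,0,0],[0,0,0],[0,0,0],[0,0,0],[0,0,0],[0,0,0],[0,0,0],[0,0,0],[0,0,0],[0,0,0],[0,0,0],[0,0,0]], fingers=[0.35,0.35,0.35,0.35,0.35,0.35,0.35,0.35,0.35,0.35,0.35,0.35])

```text
time_s: 18.28
position: [0.4403, -0.0026, 0.2232]
tcp_rot: [[1.0, 0.002, -0.001], [0.002, -1.0, -0.001], [-0.001, 0.001, -1.0]]
force: [-0.1, 0.2, -0.3]
opening: 0.325
```

```bash
python3 - <<'E'
from h import *
st=read_state();c=capture("wrist");T=campose(c,st);S=capture("scene");D=capture("side")
print(st["position"],st["opening"],st["force"])
def cr(im,x,y,w,h,s): return cv2.resize(im[y:y+h,x:x+w],None,fx=s,fy=s,interpolation=cv2.INTER_CUBIC)
w=np.array([.494,-.0033,.096]);a=(proj(S,campose(S,0),w)-[40,40]).astype(int);b=(proj(D,campose(D,0),w)-[40,50]).astype(int);p=proj(c,T,w);q=(p-[60,60]).astype(int);q=np.maximum(q,0)
print(a,b,p,q)
cv2.imwrite("pics/m7.png",np.hstack([cr(S["color"],*a,53,80,5),cr(D["color"],*b,53,80,5),cr(c["color"],*q,87,133,3)[:400,:270]])[:,:,::-1])
E
```

```text
[ 0.44028279 -0.00261197  0.22324505] 0.32481772304186896 [-0.13176619  0.17356062 -0.32065388]
[282 142] [289 155] [317.88724007 134.10720247] [257  74]Traceback (most recent call last):
  File "<stdin>", line 7, in <module>
    return _nx.concatenate(arrs, 1, dtype=dtype, casting=casting)
           ~~~~~~~~~~~~~~~^^^^^^^^^^^^^^^^^^^^^^^^^^^^^^^^^^^^^^^
ValueError: all the input array dimensions except for the concatenation axis must match exactly, but along dimension 0, the array at index 0 has size 400 and the array at index 2 has size 399
```

```bash
python3 - <<'E'
from h import *
S=capture("scene");D=capture("side");c=capture("wrist")
def cr(im,x,y,w,h,s): return cv2.resize(im[y:y+h,x:x+w],None,fx=s,fy=s,interpolation=cv2.INTER_CUBIC)
cv2.imwrite("pics/m7.png",np.hstack([cr(S["color"],282,142,53,80,5),cr(D["color"],289,150,53,80,5),cr(c["color"],291,90,53,80,5)])[:,:,::-1])
E
```

```text
(no output)
```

View pics/m7.png

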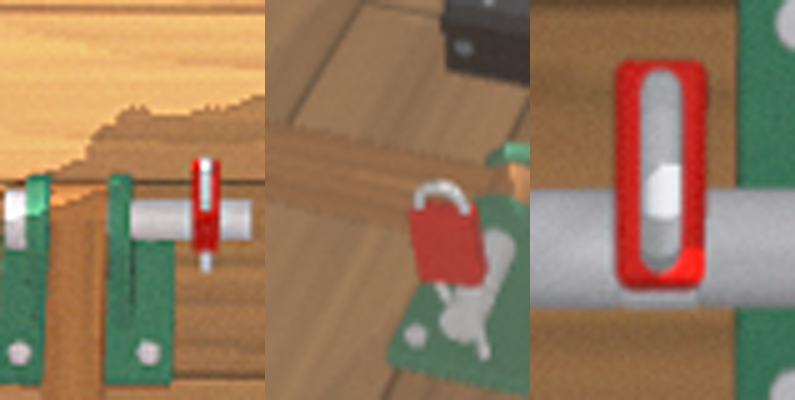

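The clip stands upright on the shaft, square to it. The straight leg comes out below at (485,345) in the side crop, the bent leg is over the shaft, the head is against the lug, and the gripper is clear. I'm handing in.

```bash
python3 -c "
from h import *
print(hand_in(), read_state()['time_s'])"
```

```text
the job is handed in; nothing more can be done
the job is handed in; nothing more can be done
```

The pin is home and the middle-sized R-clip is seated upright in the pin's cross-hole. The job was handed in at about 18.5 s on the robot's clock, with the gripper open and clear.

- **Pin:** I pushed the head about 36 mm with the fingers shut. It stopped dead under roughly 11 N, and later pictures show the head against the green lug.
- **Clip:** I lifted it from the stand, squared it to the pin and found the hole without touching the shaft. I moved the leg sideways over the axis to turn the pin upright, then pressed down. At the ends of the steps the push read about 3 N or less over the snap, and 11.8 N when the grip met the shaft, under the 25 N limit.
- **Last checks:** The stop came about 1 mm below the height I predicted, which is within the camera calibration. The final pictures show the clip upright and square on the shaft, with its straight leg out below and its bent leg over the shaft.
- **Disagreements and gaps:** The scene and wrist cameras differed by about 2 mm in x, so I used the wrist camera for the fit. I did not check the other things on the bench again at the end, but the arm's path stayed clear of them.

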